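# Fetch a canister from a deep well with the bayonet picker and set it on the balance

### The job

Use the long picker to fetch the canister with the slotted lid from its deep well: put the picker's cross-pin through the slot, press gently against the spring inside (never harder than about 2 kg), turn a quarter turn so that it locks under the lid, and draw the canister out without touching it with the fingers. Stand it fully down in the square holder on the balance without a bump, free the picker by pressing and turning back, and hang the picker upright on the fork of its stand again. Leave everything else where it is.

Things in the scene. Friction and masses are not known exactly. Their poses are not given: they have to be found in the camera images.
- picker_handle (a point): Centre of the picker's handle: grey plastic bar 70 mm long (x), 16 mm wide (y, grip across this), 34 mm high, z up. Under it a round flange 34 mm across, its underside 32 mm below this point, then a steel tube 13 mm across down to 72 mm below. It starts hanging upright by its flange on the fork of the stand
- picker: The whole picker, 0.2 kg, origin and axes as its handle. From its tube comes a telescopic rod 7 mm across with a flat-topped round cross-pin at its end, 7 mm thick, 25 mm long, parallel to the handle bar (x). The rod is clamped firmly at a length nobody measured: the pin's underside lies 112 to 157 mm below the handle centre; find it by feel
- fork (a point): Where the picker hangs on its stand: midway between two level prongs (16 mm wide, gap 20 mm) at their top faces, 160 mm above the bench; z up, x away from the fork's open end. Lift the picker 5 to 15 mm and slide it out along -x 70 mm or more; back the same way: tube between the prongs, flange on top, handle centre 32 mm above this point
- block: Fixed white cooling block, 74 mm (x) by 190 mm (y), 115 mm high; origin at the centre of its underside on the bench. Three square wells 43 mm wide, 100 mm deep, floors 15 mm above the bench, centred at y = -60, 0 and +60 mm. The slotted canister stands in one of them, canisters with plain lids in the others
- canister_lid (a point): Centre of the top face of the slotted canister's lid, z up, x along the slot. The slot goes through the 4 mm lid, 31 mm long, 10.5 mm wide. Under the lid, ribs 3 mm deep leave a groove 9.5 mm wide across the slot (along y), where the cross-pin locks after a quarter turn either way. In the well this face is 61 mm above the bench, 54 mm below the rim, and rigid to press on
- canister: Square aluminium canister 40 x 40 x 46 mm, 0.16 to 0.32 kg; origin at the underside's centre. Inside, 9.5 mm below the lid's top face, a sprung plate: gives way under 3.2 N plus 0.8 N per mm, 6 mm at most (8 N), then stops hard. The pin can turn once it has pushed the plate down 4.5 mm (7 N) or more; let up, the spring lifts it into the groove
- holder (a point): Centre of the floor of the square holder on the balance, 50 mm above the bench; axes along its sides, z up. 46 mm wide inside, walls 12 mm high, with flared lips up to 20 mm above its floor and 35 mm from its centre. The canister may stand in it in any of the four quarter turns
- balance: Fixed white bench balance, 150 mm (x) by 140 mm (y), 46 mm high; origin at the centre of its underside. The square holder stands on it 30 mm from the middle towards its +x side, its floor 50 mm above the bench
- plain_square: Bystander in another well: square aluminium canister 40 by 40 mm with a plain lid and a round knob, 54 mm high; origin at its underside
- plain_round: Bystander in another well: round aluminium canister 39 mm across with a plain stepped lid, 46 mm high; origin at its underside
- amber1: Bystander: brown glass bottle with white cap, 72 mm across, 160 mm high; origin at its underside
- amber2: Bystander: a second brown bottle, the same
- beaker: Bystander: glass beaker 64 mm across, 75 mm high; origin at its underside
- jar: Bystander: small glass jar with white cap, 48 mm across, 50 mm high; origin at its underside
- pen: Bystander: black pen 130 mm long, 10 mm thick, lying on the bench
- stand: The fixed picker stand; origin on the bench straight below the fork point, x away from the fork's open end. Prongs reach from 30 mm before to 30 mm beyond the origin, post behind them (+x), nothing above the prongs. Foot plate 12 mm high, from 40 mm before the origin to 90 mm beyond, 55 mm to each side
Things that resemble listed ones, but are neither listed nor needed, are in the scene too. What is shaped like the block but purple is not meant.

How it is judged:
On the way, in this order (a step that is already met when the one before it is completed fails the run):
1. the canister hangs on the picker, drawn right out of its well (z of canister in the frame of block above 0.117 m and contact force between picker and canister above 0.5 N), for 0.2 s.
2. the canister stands fully down in the holder on the balance (horizontal distance between canister and holder below 0.007 m and z of canister in the frame of holder below 0.004 m and angle between canister's own z axis and vertical below 0.06 rad), for 0.2 s.
At the end, for the whole second after the job is handed in: Slotted canister upright (0.06 rad) and still in the balance's holder, underside within 4 mm of its floor and 7 mm of its centre; picker off it, hanging upright (0.1 rad) and still on its fork, handle centre within 14 mm of the fork point sideways and 28 to 37 mm above it (all of step 2 and z of canister in the frame of holder above -0.004 m and linear speed of canister below 0.02 m/s and contact force between picker and canister below 0.05 N and horizontal distance between picker_handle and fork below 0.014 m and z of picker_handle in the frame of fork between 0.028 and 0.037 m and angle between picker_handle's own z axis and vertical below 0.1 rad and linear speed of picker below 0.03 m/s); the robot touches nothing.
It fails at once if the canister is pressed or jammed against the cooling block with more than 20 N (contact force between canister and block above 20 N).
It fails at once if the canister bumps or is pressed on the balance with more than 20 N (contact force between canister and balance above 20 N).
It fails at once if the fingers touch the canister (contact force between the fingers and canister above 0.3 N).
It fails at once if a plain canister is lifted or pushed more than 12 mm (distance of any of plain_square, plain_round from where it was at the start of the episode above 0.012 m).
It fails at once if a bystander is moved more than 30 mm (distance of any of amber1, amber2, beaker, jar, pen from where it was at the start of the episode above 0.03 m).
It also fails if it takes over 72 s, if anything falls off the work surface, if the arm or the gripper's body presses on something with over 40 N, if the wrist force passes 120 N, or if a joint passes its speed limit or range.

### The arm

A 7-joint arm with a two-finger parallel gripper is mounted at the origin on the work surface. World frame = base frame: x ahead of the robot, y to its left, z up, the work surface at z = 0. Lengths are in m, angles in rad, forces in N, time in s.
With the tool pointing down it reaches from about 0.375 to 0.925 m from the base axis. Payload 3.1 kg.
Tool frame: the origin (TCP) lies between the finger pads; the fingertips stand 19 mm ahead of it and the grasp point (between the pads) is the TCP; z points along the fingers, y is the direction in which the jaws open and shut (so a half turn about z gives the same grasp; the last joint's range is limited). The gripper opens to 85 mm and grips with 20 to 120 N. Pads are 22 mm wide; open, the fingers measure 114 mm over their backs; the gripper's body (76 mm by 85 mm) begins 54 mm behind the grasp point. The pads swing forward as they close: fully open they stand 13 mm farther back than shut.
Start: joints at [1.246, 0.383, 0.044, 1.598, -0.018, 1.161, -0.05], TCP at [0.146, -0.633, 0.25] pointing down, gripper open.
Joint ranges: [-2.61, 2.61], [-0.41, 2.15], [-1.48, 1.57], [0, 2.5], [-1.57, 4.71], [0.05, 1.97], [-2.85, 2.85]. Speed limits (rad/s): [2.79, 2.79, 3.14, 3.14, 3.14, 3.14, 3.14].

### API

Orientations are given as a unit quaternion [x, y, z, w].
In Python, from bench import move_ptp, movel, move_j, move_gripper, pause, inverse_kinematics, read_camera, camera_params, MotionError, sign_off, look_for, tip_of, read_time_s, read_qpos, read_joint_vel, read_effort, read_eef_pos, read_tcp_rot, read_ft_force, read_ft_torque, read_finger_gap gives the robot as it stands. Calls block until the motion is done:
- move_ptp(position, orientation): joint-space move of the TCP to a pose.
- movel(position, orientation=None, speed=0.15): straight line of the TCP; orientation=None keeps the orientation; speed is the mean speed in m/s.
- move_j(angles): joint-space move.
- move_gripper(opening, effort=None): finger opening in m; effort is the grip in N (None keeps the last); returns when the fingers have stopped.
- pause(seconds).
- inverse_kinematics(position, orientation): joint angles nearest the present ones, or None.
- read_camera(name): name is "side" or "top" or "wrist"; returns the picture (480x640x3 uint8, red, green, blue); there is no depth.
- camera_params(name): a dict with "K" (3x3 intrinsics, pixels), "camera_from_world" (4x4, takes a point from world to camera coordinates). Camera axes: x right, y down, z forward; pixel columns grow to the right and rows downward; lengths in m; the calibration is good to about 2 mm. The wrist camera is an equidistant fisheye: a pixel r from the principal point sees the ray r / f radians off the axis. A picture is of the moment at which its call begins: read the wrist's pose just before it. camera_params takes no time and is no camera call; for the wrist camera it gives the pose at the moment of the call.
A pose or a line that the arm cannot do raises MotionError and nothing moves.
- sign_off(): hands the job in, once; it reports no verdict.
Trained networks look in the newest picture that a camera, given by its name, has taken for a name from the list of things; names that differ only in an ending like _2 or _b are one class to them, and where a whole thing is asked for, a point or a joint stands for the part that bears it (a point fixed in the world has none). Each returns a list of dicts, best first, with "confidence" (0 to 1); they miss things now and then, are a little off and sometimes report something else, mostly with a low value. They report only what shows in the picture. A call takes as long as a camera call. They do not tell look-alikes from the thing itself.
- look_for(camera, name): "at" ([column, row] in pixels, amid what is visible of it).
- tip_of(camera, name): "at" ([column, row] in pixels: a listed point, or the origin of a listed thing).
Readings, each from a call of its own:
- read_time_s(): time.
- read_qpos(): joint angles.
- read_joint_vel(): joint speeds.
- read_effort(): joint torques, N m.
- read_eef_pos(): TCP position.
- read_tcp_rot(): TCP orientation.
- read_ft_force(): force on the tool from outside, world axes, zero at the start.
- read_ft_torque(): the same for the moment, N m.
- read_finger_gap(): finger opening in m.
Only numpy, scipy, OpenCV 4.12 (cv2) and the standard library are available. Lean on these libraries where they do the work, as an engineer would, in place of code of your own. Each camera call takes 0.05 s, during which the arm holds its last target.

## Working session

There is one attempt and no reset: what is moved stays moved. The work goes in short steps, each a Python script; the robot and the scene stay as the last script left them, time stands still between calls to the robot, and variables do not carry over. Pictures are saved under pics/ and viewed, and the job is handed in when it is done.

```bash
mkdir -p pics; ls; python3 - <<'E'
from bench import *
import cv2
print(read_time_s(), read_eef_pos(), read_tcp_rot(), read_finger_gap())
for c in ["side","top","wrist"]:
    im=read_camera(c); cv2.imwrite(f"pics/{c}0.png",im[:,:,::-1])
    p=camera_params(c); print(c,p)
    for n in ["picker_handle","fork","block","canister_lid","holder","balance","stand","plain_square","plain_round","amber1","beaker","jar","pen"]:
        print(n,[(tuple(round(v) for v in d["at"]),round(d["confidence"],2)) for d in tip_of(c,n)][:4]) if c!="wrist" else 0
print(read_time_s())
E
```

```text
pics
0.0 [ 0.14595879 -0.63247816  0.2488795 ] [ 9.93573701e-01  1.13179397e-01 -2.12972157e-04 -1.29570476e-03] 0.0854080286530877
side {'K': array([[447.88754505,   0.        , 318.88450058],
       [  0.        , 447.88754505, 239.04054104],
       [  0.        ,   0.        ,   1.        ]]), 'camera_from_world': array([[ 0.83855536, -0.54456614, -0.01651138, -0.41158368],
       [-0.29125763, -0.42247185, -0.85830445,  0.26094954],
       [ 0.46042795,  0.72454486, -0.51287508,  0.6174853 ],
       [ 0.        ,  0.        ,  0.        ,  1.        ]])}
picker_handle [((479, 305), 0.87)]
fork [((470, 322), 0.83)]
block [((274, 471), 0.97), ((190, 275), 0.97), ((361, 292), 0.79)]
canister_lid [((274, 235), 0.55), ((237, 303), 0.4)]
holder [((280, 211), 0.57)]
balance [((275, 236), 0.75)]
stand [((454, 414), 0.92), ((280, 210), 0.16)]
plain_square []
plain_round []
amber1 [((383, 245), 0.72), ((431, 267), 0.59)]
beaker [((466, 306), 0.6), ((240, 303), 0.29)]
jar [((236, 302), 0.63), ((473, 324), 0.37)]
pen [((277, 345), 0.75)]
top {'K': array([[599.75712436,   0.        , 312.0382
[... 733 characters left out ...]
]
amber1 [((333, 158), 0.64), ((274, 160), 0.57)]
beaker [((382, 175), 0.83), ((318, 232), 0.3)]
jar [((273, 321), 0.64), ((316, 230), 0.43)]
pen [((327, 315), 0.5)]
wrist {'K': array([[371.64829954,   0.        , 322.81435114],
       [  0.        , 371.64829954, 228.17220604],
       [  0.        ,   0.        ,   1.        ]]), 'camera_from_world': array([[ 2.24704550e-01, -9.74426924e-01, -1.85012771e-04,
        -6.50710965e-01],
       [-9.37028640e-01, -2.16132530e-01,  2.74342955e-01,
        -3.68304922e-02],
       [-2.67367150e-01, -6.14727482e-02, -9.61631899e-01,
         3.78627608e-01],
       [ 0.00000000e+00,  0.00000000e+00,  0.00000000e+00,
         1.00000000e+00]])}
1.45
```

View pics/side0.png

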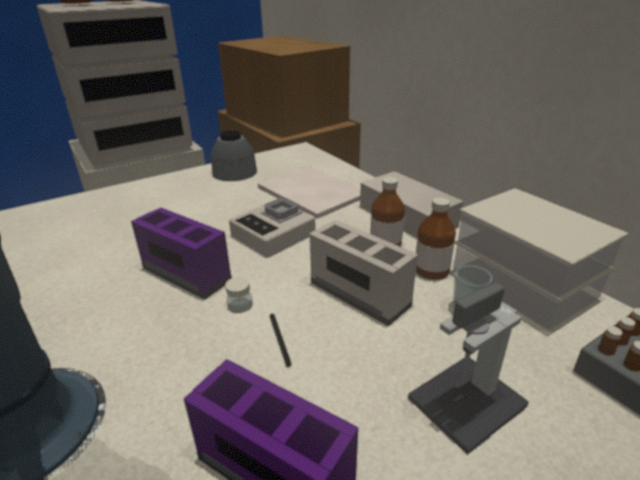

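View pics/top0.png

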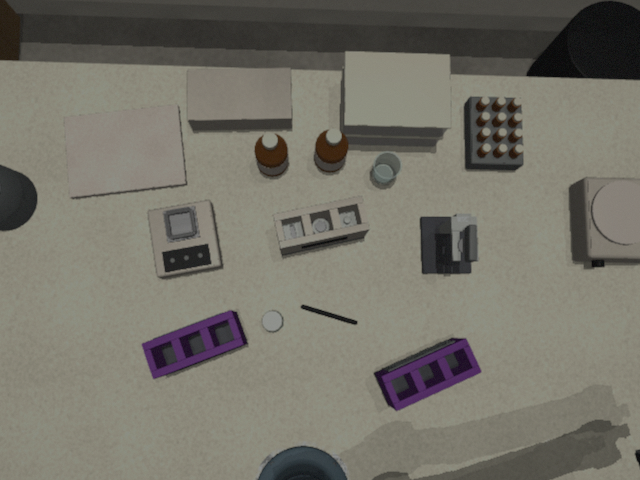

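View pics/wrist0.png

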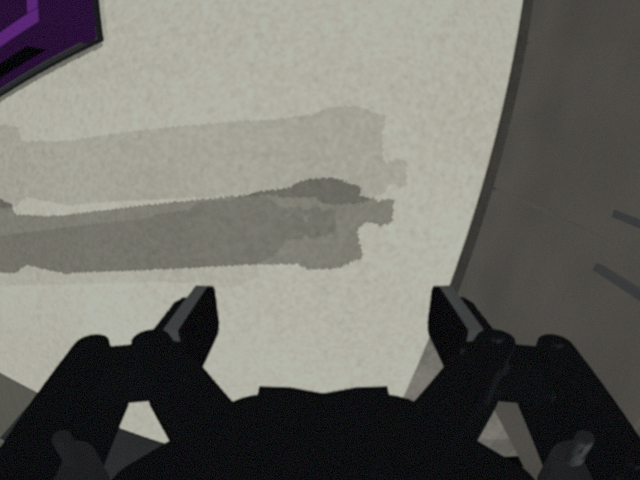

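```bash
cat > h.py <<'E'
from bench import *
import numpy as np, cv2
from scipy.spatial.transform import Rotation as R
def pix2plane(c,uv,z,p=None):
    p=p or camera_params(c); K=p["K"]; T=p["camera_from_world"]
    x=(uv[0]-K[0,2])/K[0,0]; y=(uv[1]-K[1,2])/K[1,1]
    if c=="wrist":
        r=np.hypot(x,y); s=np.sin(r)/r if r>1e-9 else 1; d=np.array([x*s,y*s,np.cos(r)])
    else: d=np.array([x,y,1.])
    o=-T[:3,:3].T@T[:3,3]; d=T[:3,:3].T@d
    return o+d*(z-o[2])/d[2]
def world2pix(c,P,p=None):
    p=p or camera_params(c); K=p["K"]; T=p["camera_from_world"]
    P=np.atleast_2d(P); q=P@T[:3,:3].T+T[:3,3]
    if c=="wrist":
        n=np.hypot(q[:,0],q[:,1]); a=np.arctan2(n,q[:,2]); s=np.where(n>1e-9,a/np.maximum(n,1e-9),1/q[:,2])
        return np.c_[K[0,0]*q[:,0]*s+K[0,2],K[1,1]*q[:,1]*s+K[1,2]]
    return np.c_[K[0,0]*q[:,0]/q[:,2]+K[0,2],K[1,1]*q[:,1]/q[:,2]+K[1,2]]
def down(yaw):  # tool z down, tool x axis at yaw (world), y = -perp
    return (R.from_euler('z',yaw)*R.from_euler('x',np.pi)).as_quat()
E
python3 - <<'E'
from h import *
for n,uv,z in [("fork",(467,247),.16),("stand",(443,256),0),("holder",(182,225),.05),("balance",(185,243),0),("block",(320,231),0)]:
    print(n,pix2plane("top",uv,z).round(3))
for n,uv,z in [("handle",(479,305),.192),("fork",(470,322),.16),("holder",(280,211),.05),("balance",(275,236),0),("block",(361,292),0),("stand",(454,414),0)]:
    print("side",n,pix2plane("side",uv,z).round(3))
im=cv2.imread("pics/top0.png")
a=im[190:265,265:380]; b=im[200:285,410:490]; c=im[190:285,140:230]
o=np.hstack([cv2.resize(k,(390,400) if k is not a else (0,0),fx=3.4,fy=5.333,interpolation=2) for k in (b,a)])
cv2.imwrite("pics/z1.png",o)
s=cv2.imread("pics/side0.png")[250:460,390:560]
cv2.imwrite("pics/z2.png",cv2.resize(s,None,fx=2.8,fy=2.8,interpolation=2))
E
```

```text
fork [ 0.513 -0.317  0.16 ]
stand [ 0.515 -0.308  0.   ]
holder [0.563 0.272 0.05 ]
balance [0.531 0.273 0.   ]
block [ 0.566 -0.029  0.   ]
side handle [ 0.517 -0.313  0.192]
side fork [ 0.517 -0.306  0.16 ]
side holder [0.566 0.283 0.05 ]
side balance [0.538 0.263 0.   ]
side block [ 0.574 -0.021  0.   ]
side stand [ 0.512 -0.314  0.   ]
```

View pics/z1.png

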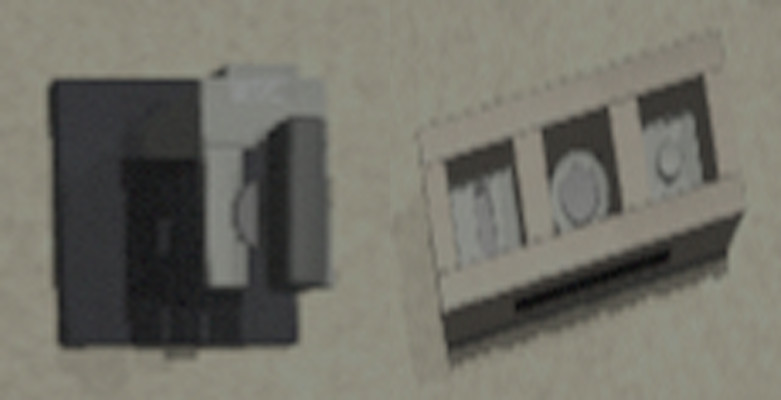

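View pics/z2.png

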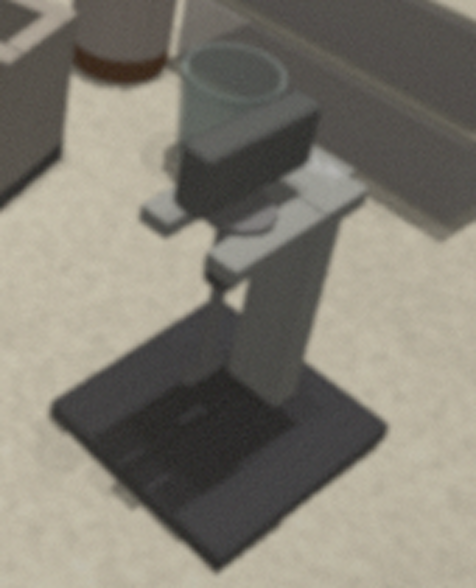

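```bash
python3 - <<'E'
from h import *
def b(u,v): return (410+u/4.875-.5+.5,200+v/4.706)
def a(u,v): return (265+(u-390)/3.4,190+v/5.333)
A,B,C=[pix2plane("top",b(*q),.012) for q in ((52,82),(60,345),(298,345))]
print(A,B,C, "x dir deg",np.degrees(np.arctan2(*(A-B)[[1,0]])),np.degrees(np.arctan2(*(C-B)[[1,0]]))+90)
# block top corners
P=[pix2plane("top",a(*q),.115) for q in ((418,130),(722,32),(745,190),(440,305))]
print(np.round(P,3), np.mean(P,0))
print("block yaw",[np.degrees(np.arctan2(*(x)[[1,0]])) for x in (P[0]-P[1],P[3]-P[2],P[0]-P[3],P[1]-P[2])])
print("lid",pix2plane("top",a(488,218),.061))
T=camera_params("wrist")["camera_from_world"]; q=R.from_quat(read_tcp_rot())
o=-T[:3,:3].T@T[:3,3]; print("cam in tool",q.inv().apply(o-read_eef_pos()),q.inv().apply(T[2,:3]), world2pix("wrist",read_eef_pos()))
for y in (0,np.pi):
    print(y,inverse_kinematics([.515,-.312,.33],down(y)),inverse_kinematics([.57,.03,.28],down(y+.3)),inverse_kinematics([.57,.03,.28],down(y+.3+1.57)),inverse_kinematics([.57,.03,.28],down(y+.3-1.57)))
E
```

```text
[ 0.60048122 -0.25582689  0.012     ] [ 0.47368935 -0.2583576   0.012     ] [ 0.47613194 -0.36805217  0.012     ] x dir deg 1.1434457810087852 1.2756060599799923
[[ 0.579  0.073  0.115]
 [ 0.622 -0.112  0.115]
 [ 0.56  -0.127  0.115]
 [ 0.51   0.058  0.115]] [ 0.56779085 -0.02711421  0.115     ]
block yaw [np.float64(103.30052309962397), np.float64(105.0278185787877), np.float64(12.611351943194448), np.float64(13.009783941059721)]
lid [0.5542249  0.02987304 0.061     ]
cam in tool [ 0.0683258   0.00078639 -0.12382499] [-2.74356196e-01 -2.08082113e-04  9.61628117e-01] [[320.82059904 312.27522231]]
0 [ 0.6359366   0.24485152 -0.19034308  1.61403796  0.04778892  1.28726215
 -1.13303414] [ 0.53036575  0.29887865 -0.77410494  1.72865335  0.22229419  1.20450001
 -1.5726665 ] [ 0.54034175  0.30196044 -0.78686155  1.72824817  0.2274156   1.20564518
 -0.00662297] [-1.15823924  0.55325986  1.39099228  1.79968499 -0.56959233  1.28224106
 -2.45845656]
3.141592653589793 [ 0.9491428   0.28749578 -0.57404019  1.5985971   0.16035703  1.30293815
  1.92205854] [ 0.84298534  0.48396034 -1.23587525  1.7174995   0.47556457  1.28628823
  1.37404948] [-1.15823924  0.55325986  1.39099228  1.79968499 -0.56959233  1.28224106
 -2.46004921] [ 0.54038692  0.30197461 -0.78691945  1.72824635  0.22743902  1.20565046
 -0.00504841]
```

```bash
python3 - <<'E'
from h import *
move_ptp([.50,-.312,.30],down(np.radians(1.2)))
print(read_time_s(),read_eef_pos())
p=camera_params("wrist"); im=read_camera("wrist"); cv2.imwrite("pics/w1.png",im[:,:,::-1]); np.save("w1.npy",p["camera_from_world"])
for n in ["picker_handle","fork","picker","stand"]:
    print(n,[(np.round(d["at"]),round(d["confidence"],2),pix2plane("wrist",d["at"],{"fork":.16,"stand":0}.get(n,.192),p).round(4)) for d in tip_of("wrist",n)])
print(read_time_s())
E
```

```text
3.2 [ 0.49890678 -0.31380978  0.29977829]
picker_handle [(array([324., 205.]), 0.57, array([ 0.5169, -0.315 ,  0.192 ]))]
fork [(array([ 94., 133.]), 0.18, array([ 0.568 , -0.1298,  0.16  ]))]
picker [(array([321., 206.]), 0.96, array([ 0.5161, -0.3133,  0.192 ])), (array([113.,   0.]), 0.63, array([ 0.6635, -0.1659,  0.192 ]))]
stand [(array([323., 166.]), 0.63, array([ 0.5198, -0.3153,  0.    ]))]
3.45
```

View pics/w1.png

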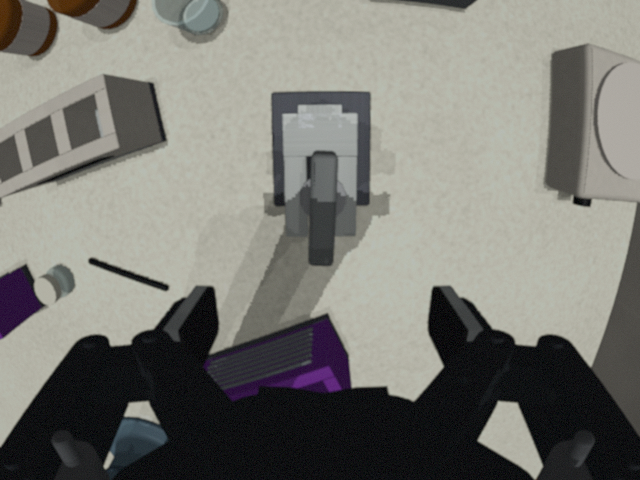

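```bash
python3 - <<'E'
from h import *
im=cv2.imread("pics/w1.png")[85:275,260:385]
p=camera_params("wrist"); p["camera_from_world"]=np.load("w1.npy")
P=np.array([.5165,-.314,.192]); y=np.radians(1.2)
pts=[]
for sx in(-35,35):
  for sy in (-8,8):
    pts.append(P+R.from_euler('z',y).apply([sx/1e3,sy/1e3,.017]))
pts.append(P+[0,0,.017])
F=np.array([.5165,-.314,.16])
for sx in(-30,):
  for sy in (-26,-10,10,26): pts.append(F+R.from_euler('z',y).apply([sx/1e3,sy/1e3,0]))
uv=world2pix("wrist",np.array(pts),p)
im=cv2.resize(im,None,fx=3,fy=3,interpolation=2)
for q in uv: cv2.circle(im,tuple(((q-[260,85]+.5)*3).astype(int)),2,(0,0,255),-1)
cv2.imwrite("pics/z3.png",im)
E
```

```text
(no output)
```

View pics/z3.png

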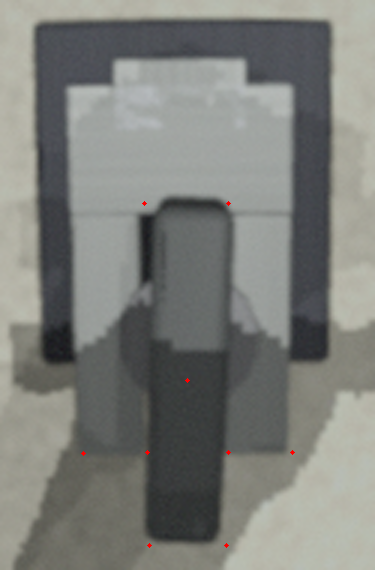

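```bash
python3 - <<'E'
from h import *
q=down(np.radians(-0.8))
movel([.5175,-.314,.25],q,speed=.15)
print(read_eef_pos(),read_ft_force().round(2))
movel([.5175,-.314,.196],q,speed=.06)
pause(.1);e=read_eef_pos();print(e,read_ft_force().round(2))
move_gripper(0.0,80)
print(read_finger_gap(),read_eef_pos(),read_ft_force().round(2),read_ft_torque().round(3),read_time_s())
E
```

```text
[ 0.51728994 -0.31391419  0.24961343] [-0.52 -0.33  0.68]
[ 0.51791895 -0.31424368  0.19665753] [-0.59  0.17 -0.29]
0.015026005532335506 [ 0.5176516  -0.31391619  0.196166  ] [-0.41  0.13  0.15] [ 0.035  0.032 -0.011] 5.7417
```

```bash
python3 - <<'E'
from h import *
q=down(np.radians(-0.8))
movel([.5175,-.314,.206],q,speed=.06)
print(read_ft_force().round(2))
d=.085
movel([.5175-d,-.314-d*np.tan(np.radians(1.2)),.206],q,speed=.12)
print(read_ft_force().round(2),read_finger_gap(),read_eef_pos(),read_time_s())
im=read_camera("side"); cv2.imwrite("pics/s1.png",im[:,:,::-1])
cv2.imwrite("pics/z4.png",cv2.resize(im[260:460,330:530,::-1],None,fx=3,fy=3,interpolation=2))
im=read_camera("wrist"); cv2.imwrite("pics/w2.png",im[:,:,::-1])
E
```

```text
[-0.41 -0.23 -1.76]
[ 0.56 -0.2  -1.22] 0.014982419488129686 [ 0.43349572 -0.31558872  0.20630675] 6.9167
```

View pics/z4.png

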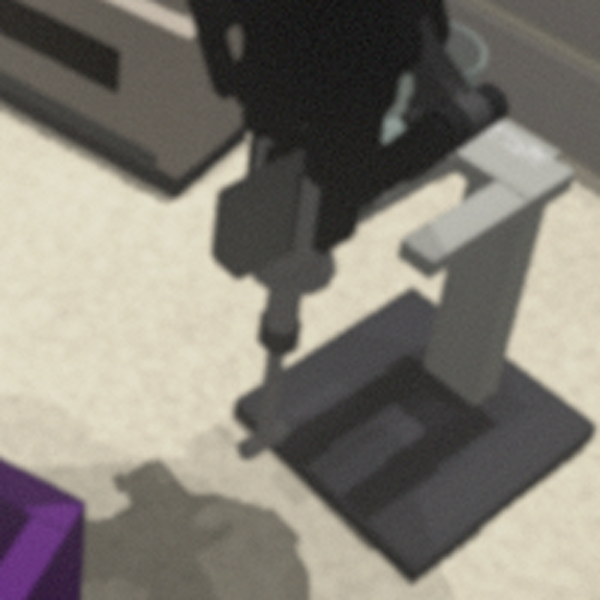

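View pics/w2.png

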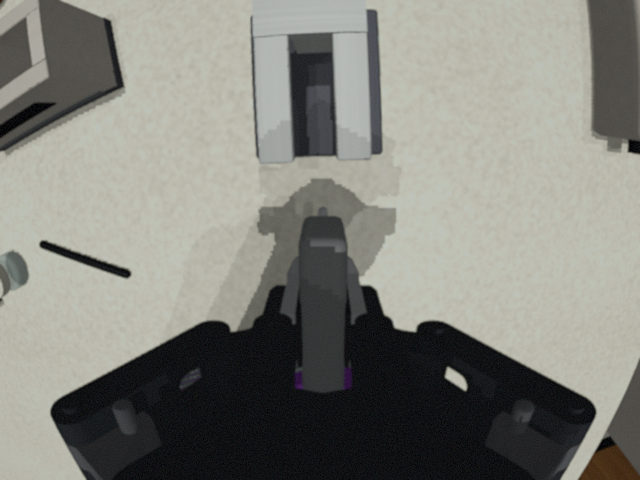

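```bash
python3 - <<'E'
from h import *
im=cv2.imread("pics/s1.png")
crop=cv2.resize(im[330:430,380:460],None,fx=6,fy=6,interpolation=2)
e=read_eef_pos()
for dz in (.064,.112,.12,.13,.14,.15):
    P=np.array([e[0],e[1],.202-dz]); uv=world2pix("side",[P,P+[.0125,0,0],P-[.0125,0,0]])
    print(dz,uv.round(1).tolist())
    for q in uv: cv2.circle(crop,tuple(((q-[380,330]+.5)*6).astype(int)),2,(0,0,255),-1)
cv2.imwrite("pics/z5.png",crop)
E
```

```text
0.064 [[424.1, 368.3], [431.9, 363.7], [416.1, 372.9]]
0.112 [[420.0, 396.4], [427.5, 391.8], [412.3, 401.1]]
0.12 [[419.3, 400.8], [426.8, 396.2], [411.7, 405.6]]
0.13 [[418.5, 406.3], [425.9, 401.7], [411.0, 411.1]]
0.14 [[417.7, 411.7], [425.1, 407.0], [410.3, 416.4]]
0.15 [[417.0, 416.9], [424.2, 412.3], [409.5, 421.7]]
```

View pics/z5.png

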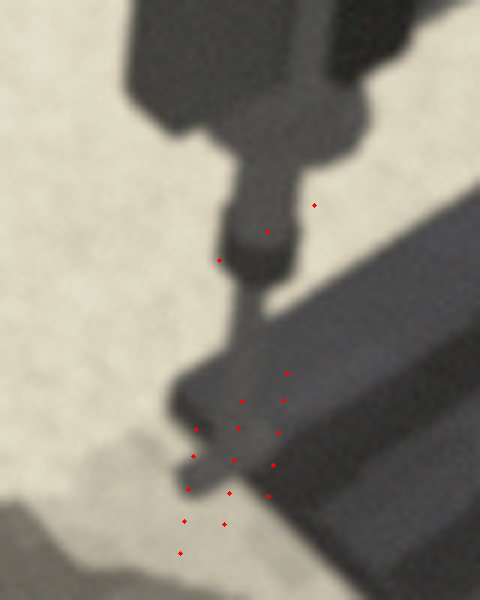

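```bash
python3 - <<'E'
from h import *
y=np.radians(13.3); q=down(y)
L=np.array([.5545,.030,0]); t=L+R.from_euler('z',y).apply([-.066,0,0]); t[2]=.235
movel([.4335,-.3156,.24],speed=.15)
move_ptp(t,q); pause(.15)
print(read_time_s(),read_eef_pos(),read_ft_force().round(2))
p=camera_params("wrist"); im=read_camera("wrist"); cv2.imwrite("pics/w3.png",im[:,:,::-1]); np.save("w3.npy",p["camera_from_world"])
for n,z in [("canister_lid",.061),("block",0),("canister",.015)]:
    print(n,[(np.round(d["at"]),round(d["confidence"],2),pix2plane("wrist",d["at"],z,p).round(4)) for d in tip_of("wrist",n)])
print(read_time_s())
E
```

```text
8.8083 [0.49051131 0.01257879 0.23488742] [ 0.38 -0.08 -1.72]
canister_lid [(array([316., 130.]), 0.83, array([0.5522, 0.0318, 0.061 ])), (array([76., 75.]), 0.3, array([0.5657, 0.2629, 0.061 ])), (array([586., 240.]), 0.21, array([ 0.5232, -0.2562,  0.061 ]))]
block [(array([116., 300.]), 0.74, array([0.312 , 0.2283, 0.    ])), (array([376., 128.]), 0.61, array([ 0.5664, -0.0233,  0.    ])), (array([322., 311.]), 0.17, array([ 0.3654, -0.016 ,  0.    ]))]
canister [(array([317., 128.]), 0.78, array([0.553, 0.032, 0.015]))]
9.0083
```

View pics/w3.png

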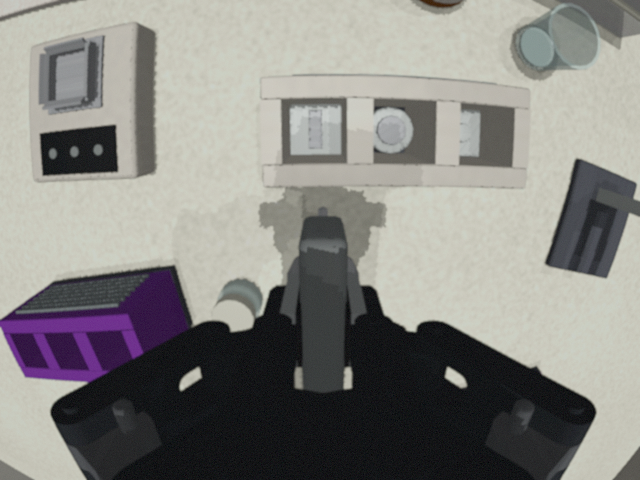

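```bash
cat > ov.py <<'E'
from h import *
def ov(fn,npy,box,s,items,out):
    p=camera_params("wrist"); p["camera_from_world"]=np.load(npy)
    u0,v0,u1,v1=box; im=cv2.resize(cv2.imread(fn)[v0:v1,u0:u1],None,fx=s,fy=s,interpolation=2)
    for c,yaw,pts,z,col in items:
        pts=np.array(pts)/1e3; a=np.c_[pts,np.zeros(len(pts))]; a=R.from_euler('z',yaw).apply(a)+[c[0],c[1],z]
        for q in world2pix("wrist",a,p): cv2.circle(im,tuple(((q-[u0,v0]+.5)*s).astype(int)),2,col,-1)
    cv2.imwrite(out,im)
E
python3 - <<'E'
from ov import *
y=np.radians(13.3); B=np.array([.568,-.027]); L=np.array([.5525,.0318])
sq=lambda a,b,c=0:[(-a,c-b),(-a,c+b),(a,c-b),(a,c+b)]
ov("pics/w3.png","w3.npy",(250,65,410,195),5,[(B,y,sq(37,95),.115,(0,0,255)),(B,y,sq(21.5,21.5,60)+sq(21.5,21.5),.115,(0,0,255)),(L,y,sq(15.5,5.25)+sq(20,20)+[(0,0)],.061,(0,255,0))],"pics/z6.png")
E
```

```text
(no output)
```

View pics/z6.png

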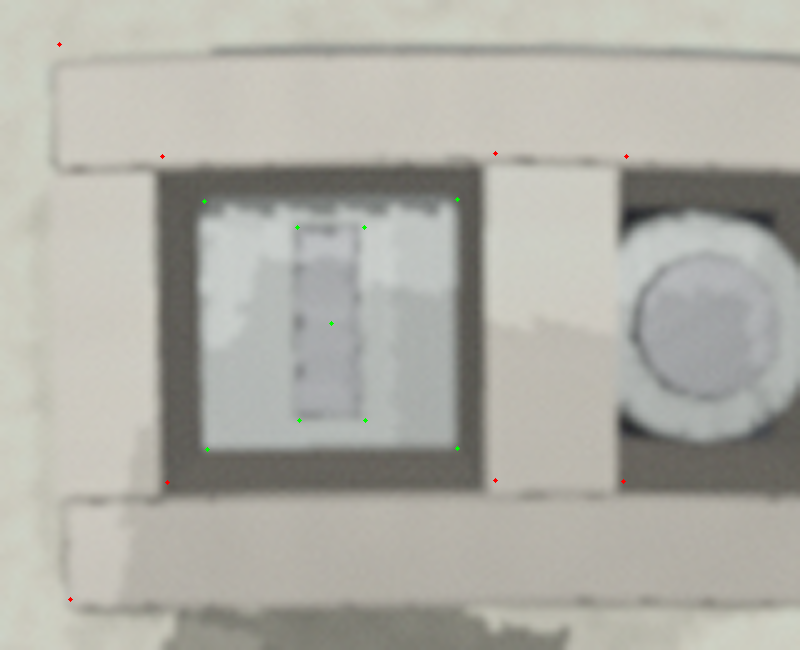

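```bash
python3 - <<'E'
from ov import *
y=np.radians(13.3); e=np.array([0.49051131,0.01257879,0.23488742])
sq=lambda a,b,c=0:[(-a,c-b),(-a,c+b),(a,c-b),(a,c+b)]
ov("pics/w3.png","w3.npy",(260,190,390,410),3.5,[(e,y,sq(35,8),.235-.004+.017,(0,0,255)),(e,y,sq(35,8)[2:],.235-.004-.017,(255,0,255)),(e,y,sq(12.5,3.5)[2:],.235-.004-.126,(0,255,0))],"pics/z7.png")
E
```

```text
(no output)
```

View pics/z7.png

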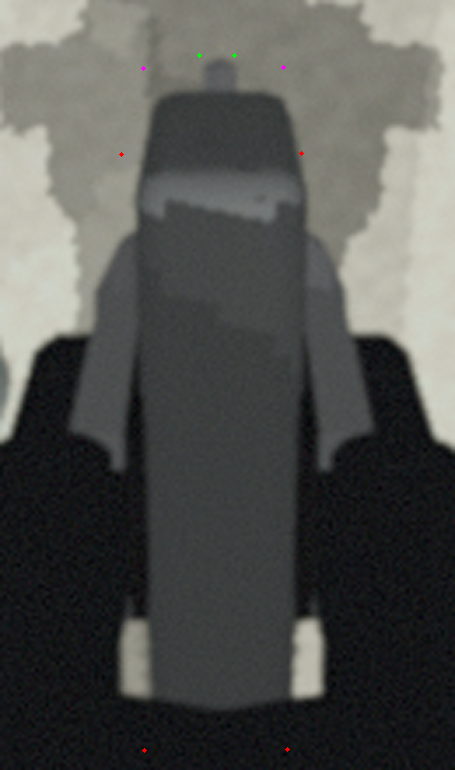

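```bash
cat > feel.py <<'E'
from h import *
def fz(n=4,dt=.01):
    s=[]
    for _ in range(n): s.append(read_ft_force()); pause(dt)
    return np.mean(s,0)
E
python3 - <<'E'
from feel import *
y=np.radians(13.3); q=down(y); L=[.5535,.0334]
e=read_eef_pos(); t0=read_time_s()
movel([e[0],e[1],.272],q,speed=.15)
movel([*L,.272],q,speed=.15)
movel([*L,.215],q,speed=.12)
pause(.15); e=read_eef_pos(); print(e,np.degrees(R.from_quat(read_tcp_rot()).as_euler('zyx')),read_time_s()-t0)
f0=fz(8); print("tare",f0.round(2)); np.save("f0.npy",f0)
z=.215; log=[]
while z>.165:
    z-=.001; movel([*L,z],q,speed=.02); f=fz(3)-f0; log.append((round(z*1e3,1),*f.round(1),round(read_eef_pos()[2]*1e3,2)))
    if f[2]>2.2: break
print(*log[-12:],sep="\n"); print(read_time_s())
E
```

```text
[0.5544643  0.03352144 0.21639006] [-1.32939994e+01  1.54783806e-01 -1.79995891e+02] 1.7667000000000002
tare [-0.06 -0.13 -1.74]
(201.0, np.float64(0.5), np.float64(0.4), np.float64(-0.5), np.float64(200.89))
(200.0, np.float64(-0.0), np.float64(0.5), np.float64(0.3), np.float64(199.94))
(199.0, np.float64(-0.1), np.float64(0.2), np.float64(-0.2), np.float64(198.91))
(198.0, np.float64(-0.1), np.float64(-0.3), np.float64(-0.7), np.float64(197.93))
(197.0, np.float64(-0.2), np.float64(0.0), np.float64(0.1), np.float64(196.94))
(196.0, np.float64(-0.1), np.float64(0.2), np.float64(0.4), np.float64(195.93))
(195.0, np.float64(-0.0), np.float64(0.3), np.float64(-0.4), np.float64(194.94))
(194.0, np.float64(0.1), np.float64(0.1), np.float64(0.1), np.float64(193.93))
(193.0, np.float64(0.1), np.float64(0.1), np.float64(0.1), np.float64(192.93))
(192.0, np.float64(0.1), np.float64(-0.1), np.float64(0.0), np.float64(191.91))
(191.0, np.float64(0.4), np.float64(0.3), np.float64(0.1), np.float64(190.99))
(190.0, np.float64(-1.3), np.float64(-0.1), np.float64(3.0), np.float64(190.53))
17.7167
```

```bash
python3 - <<'E'
from feel import *
y=np.radians(13.3); q=down(y); L=[.5535,.0334]; f0=np.load("f0.npy")
for z in (.1895,.189,.1885):
    movel([*L,z],q,speed=.02); pause(.05); f=fz(4)-f0; e=read_eef_pos(); print(z,f.round(2),(e*1e3).round(2))
    if f[2]>7: break
print(read_time_s())
E
```

```text
0.1895 [-1.    0.05  3.31] [553.65  33.41 189.72]
0.189 [-0.73  0.03  4.02] [553.67  33.4  189.15]
0.1885 [-0.67  0.32  4.11] [553.63  33.44 188.6 ]
18.7167
```

```bash
python3 - <<'E'
from feel import *
y=np.radians(13.3); q=down(y); L=[.5535,.0334]; f0=np.load("f0.npy")
movel([*L,.1865],q,speed=.02)
z=.1865
while z>.182:
    pause(.04); f=fz(6)-f0; e=read_eef_pos(); print(round(z,4),f.round(2),(e*1e3).round(2))
    if f[2]>7.3: break
    z-=.0005; movel([*L,z],q,speed=.02)
print(read_time_s(), inverse_kinematics([*L,z],down(y+np.pi/2)))
E
```

```text
0.1865 [-0.89  0.33  6.  ] [553.7   33.43 186.74]
0.186 [-0.33  0.16  6.51] [553.66  33.43 186.15]
0.1855 [-0.61 -0.34  6.45] [553.65  33.44 185.62]
0.185 [-0.76  0.11  7.5 ] [553.67  33.44 185.2 ]
20.0833 [ 0.47766893  0.36370592 -0.72097332  1.86178302  0.27935536  1.01911995
 -0.12702816]
```

```bash
python3 - <<'E'
from feel import *
y=np.radians(13.3); L=[.5535,.0334]; f0=np.load("f0.npy"); z=.185
for a in (15,30,45,60,75,90):
    move_ptp([*L,z],down(y+np.radians(a))); f=fz(3)-f0; e=read_eef_pos()
    print(a,f.round(2),read_ft_torque().round(3),(e*1e3).round(2),read_time_s())
    if abs(read_ft_torque()[2])>.5 or f[2]>13: break
E
```

```text
15 [-0.17  0.35  6.82] [0.016 0.205 0.049] [553.95  33.5  185.3 ] 20.4583
30 [0.52 0.6  6.52] [0.018 0.159 0.01 ] [554.09  33.62 185.35] 20.8333
45 [-0.44 -0.18  6.84] [0.066 0.119 0.028] [554.17  33.62 185.36] 21.2083
60 [-0.17 -0.06  7.09] [0.045 0.052 0.007] [554.22  33.65 185.38] 21.575
75 [-0.03  0.43  7.13] [0.092 0.052 0.04 ] [554.25  33.66 185.39] 21.9417
90 [-0.35  0.18  6.94] [0.024 0.059 0.034] [554.27  33.71 185.39] 22.3083
```

```bash
python3 - <<'E'
from feel import *
y=np.radians(13.3+90); q=down(y); L=[.5541,.0336]; f0=np.load("f0.npy")
movel([*L,.191],q,speed=.03)
print((fz(3)-f0).round(2),read_ft_torque().round(3))
movel([*L,.197],q,speed=.03)
print((fz(4)-f0).round(2),read_ft_torque().round(3),read_eef_pos(),read_time_s())
E
```

```text
[ 0.24  0.29 -1.38] [ 0.044 -0.153  0.009]
[ 0.26  0.08 -2.28] [-0.008  0.025 -0.027] [0.55380081 0.03353214 0.19691731] 23.0667
```

```bash
python3 - <<'E'
from feel import *
y=np.radians(13.3+90); q=down(y); L=[.5541,.0336]; f0=np.load("f0.npy")
movel([*L,.312],q,speed=.09)
pause(.3)
print((fz(3)-f0).round(2),read_eef_pos(),read_time_s())
t=[.562,.215,.312]
q2=down(np.radians(97)); print(inverse_kinematics(t,q2))
movel(t,q2,speed=.12); pause(.1)
print((fz(3)-f0).round(2),read_eef_pos(),read_time_s())
p=camera_params("wrist"); im=read_camera("wrist"); cv2.imwrite("pics/w4.png",im[:,:,::-1]); np.save("w4.npy",p["camera_from_world"])
for n,z in [("holder",.05),("balance",0)]:
    print(n,[(np.round(d["at"]),round(d["confidence"],2),pix2plane("wrist",d["at"],z,p).round(4)) for d in tip_of("wrist",n)])
cv2.imwrite("pics/s4.png",read_camera("side")[:,:,::-1])
cv2.imwrite("pics/t4.png",read_camera("top")[:,:,::-1])
E
```

```text
[ 0.23  0.56 -2.36] [0.55399304 0.03363144 0.3117403 ] 24.8167
[ 0.23162169  0.35482909 -0.82867031  1.61456395  0.26964082  1.29156582
 -0.5187949 ]
[-0.08 -0.12 -1.77] [0.5622586  0.2140226  0.31194283] 26.6083
holder [(array([334., 134.]), 0.93, array([0.5656, 0.2737, 0.05  ]))]
balance [(array([306., 135.]), 0.88, array([0.5352, 0.268 , 0.    ]))]
```

View pics/w4.png

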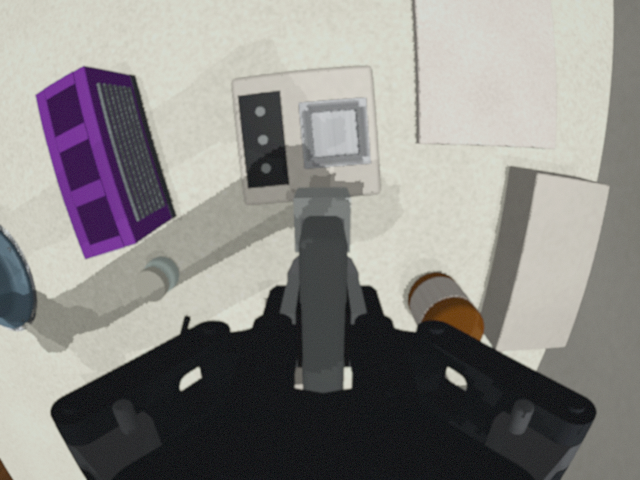

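View pics/s4.png

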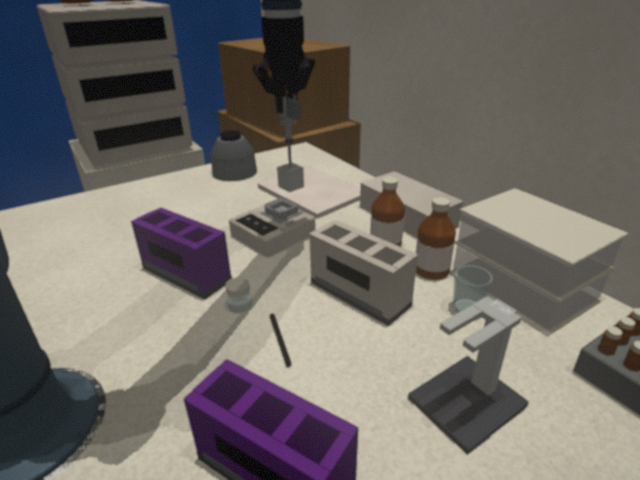

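```bash
python3 - <<'E'
from ov import *
H=np.array([.5656,.2737]); e=np.array([0.5622586,0.2140226]); sq=lambda a,b,c=0:[(-a,c-b),(-a,c+b),(a,c-b),(a,c+b)]
y=np.radians(8)
ov("pics/w4.png","w4.npy",(225,60,390,245),4,[(H,y,sq(35,35),.07,(0,0,255)),(H,y,sq(23,23)+[(0,0)],.05,(0,255,0)),(e,np.radians(7),sq(20,20),.138+.046,(255,0,255)),(e,np.radians(7),sq(20,20),.138,(255,0,0))],"pics/z8.png")
E
```

View pics/z8.png

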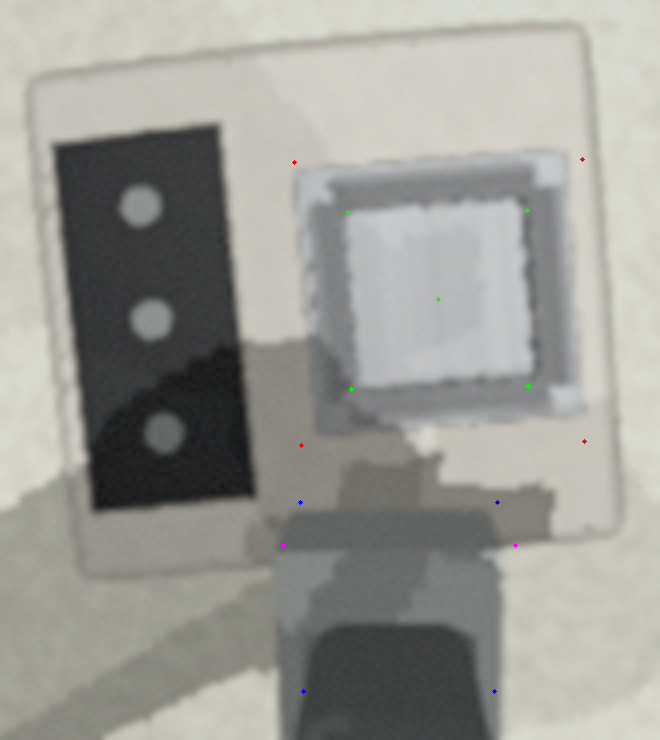

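```bash
python3 - <<'E'
from ov import *
r=R.from_quat(read_tcp_rot()); print(read_eef_pos(), r.as_matrix().round(4))
T=camera_params("wrist")["camera_from_world"]; print(np.abs(T-np.load("w4.npy")).max())
o=-T[:3,:3].T@T[:3,3]; print("cam in tool",r.inv().apply(o-read_eef_pos()),r.inv().apply(T[2,:3]))
print(world2pix("wrist",read_eef_pos()), world2pix("wrist",read_eef_pos()-[0,0,.15]), world2pix("wrist",read_eef_pos()+r.apply([0,0,.15])))
E
```

```text
[0.56203118 0.21478678 0.31202086] [[-1.215e-01  9.926e-01  0.000e+00]
 [ 9.926e-01  1.215e-01 -1.000e-04]
 [-1.000e-04  0.000e+00 -1.000e+00]]
0.001169699907462643
cam in tool [ 0.06856402 -0.00103386 -0.12382706] [-2.73797911e-01 -4.90718561e-04  9.61787119e-01]
[[325.73733388 313.03493061]] [[324.35036435 216.2637824 ]] [[324.35729151 216.28222927]]
```

```bash
python3 - <<'E'
from ov import *
q=down(np.radians(101.2)); T=[.5677,.2768]
movel([*T,.300],q,speed=.1)
movel([*T,.258],q,speed=.08); pause(.25)
e=read_eef_pos(); print(e,read_time_s())
p=camera_params("wrist"); im=read_camera("wrist"); cv2.imwrite("pics/w5.png",im[:,:,::-1]); np.save("w5.npy",p["camera_from_world"])
cv2.imwrite("pics/s5.png",read_camera("side")[:,:,::-1]);
im=cv2.imread("pics/s5.png")[150:260,220:340]
im=cv2.resize(im,None,fx=4,fy=4,interpolation=2)
sq=lambda a,b,c=0:[(-a,c-b),(-a,c+b),(a,c-b),(a,c+b)]
def S(c,yaw,z,a,col):
    P=R.from_euler('z',yaw).apply(np.c_[np.array(sq(a,a))/1e3,np.zeros(4)])+[*c,z]
    for k in world2pix("side",P): cv2.circle(im,tuple(((k-[220,150]+.5)*4).astype(int)),2,col,-1)
yw=np.radians(11.2)
S([.5667,.27575],yw,.07,35,(0,0,255)); S(e[:2]-[.001,.001],yw,.084,20,(0,255,0)); S(e[:2]-[.001,.001],yw,.13,20,(0,255,0))
cv2.imwrite("pics/z9.png",im)
b=np.array([.001,.00085])
ov("pics/w5.png","w5.npy",(225,80,420,245),4,[(np.array([.5667,.27575])-b,yw,sq(35,35),.07,(0,0,255)),(e[:2]-[.001,.001]-b,yw,sq(20,20),.084,(0,255,0)),(e[:2]-[.001,.001]-b,yw,sq(20,20),.13,(255,0,255))],"pics/z10.png")
E
```

```text
[0.56801722 0.27715808 0.25875081] 28.5667
```

View pics/z9.png

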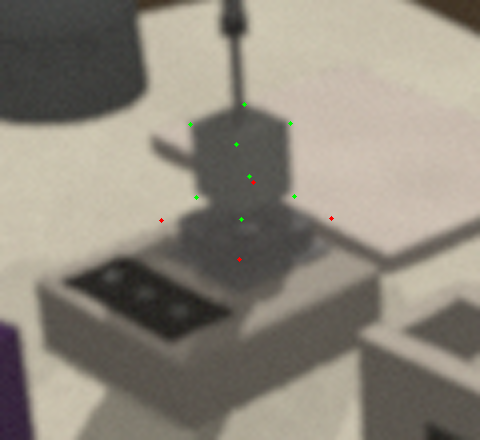

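View pics/z10.png

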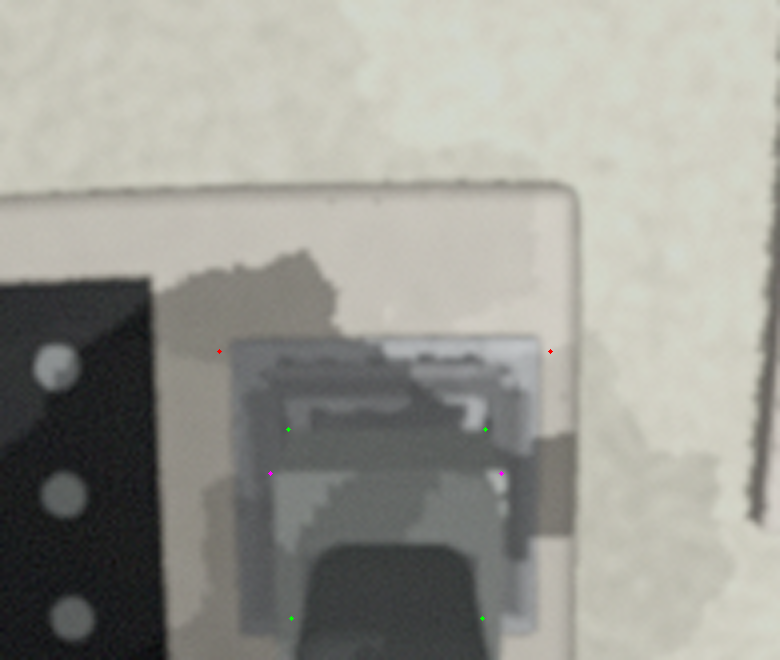

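```bash
python3 - <<'E'
from ov import *
sq=lambda a,b,c=0:[(-a,c-b),(-a,c+b),(a,c-b),(a,c+b)]
yw=np.radians(11.2);b=np.array([.001,.00085]);H=np.array([.5667,.27575])-b
it=[(H,yw,sq(23,23),.05,(0,255,0)),(H,yw,sq(23,23),.062,(255,0,255)),(H,yw,sq(32.5,32.5),.07,(0,0,255))]
ov("pics/w5.png","w5.npy",(265,150,375,245),7,it,"pics/z11.png")
ov("pics/w4.png","w4.npy",(290,85,380,175),7,it,"pics/z12.png")
a=cv2.imread("pics/z11.png");c=cv2.imread("pics/z12.png")
E
```

```text
(no output)
```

View pics/z11.png

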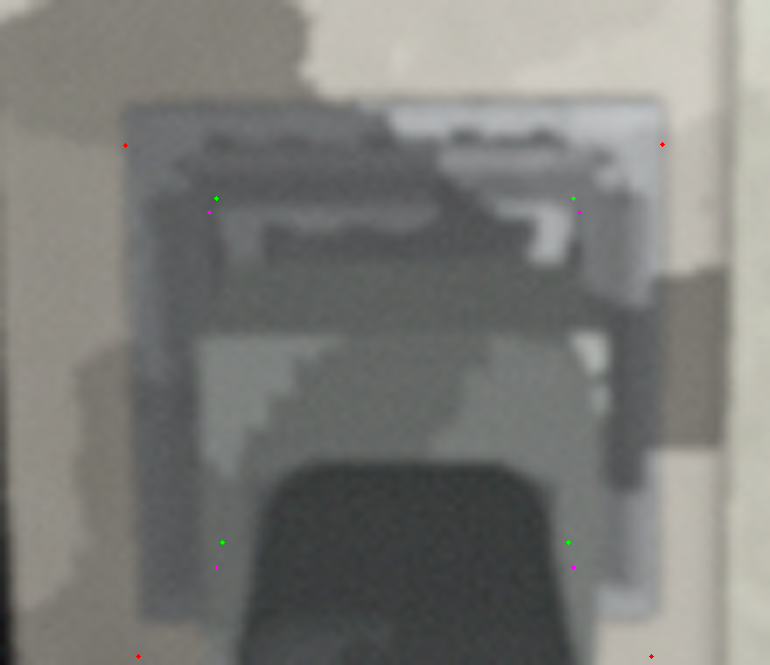

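View pics/z12.png

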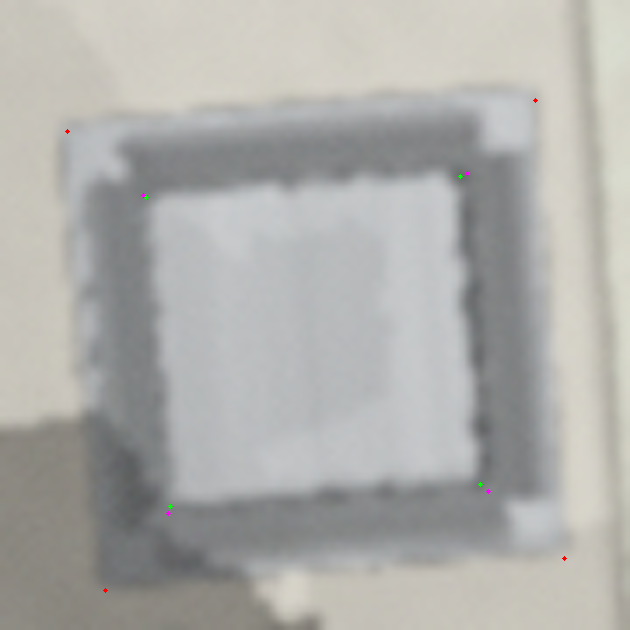

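```bash
python3 - <<'E'
from feel import *
q=down(np.radians(101.2)); T=[.5677,.2768]; f0=np.load("f0.npy")
movel([*T,.232],q,speed=.05); f=fz(4)-f0; print(f.round(2),read_eef_pos())
z=.232
while z>.216:
    z-=.001; movel([*T,z],q,speed=.02); f=fz(3)-f0; print(round(z,4),f.round(1),(read_eef_pos()*1e3).round(1))
    if f[2]>-.3 or np.hypot(*f[:2])>4: break
print(read_time_s())
E
```

```text
[ 0.32 -0.01 -2.35] [0.56782933 0.2769926  0.23212039]
0.231 [-0.3 -0.1 -2.8] [567.8 276.9 231.3]
0.23 [ 0.2  0.1 -1.8] [567.7 276.8 229.9]
0.229 [ 0.3  0.3 -2.3] [567.7 276.7 228.9]
0.228 [ 0.8 -0.2 -2.5] [567.7 276.8 227.9]
0.227 [ 0.1  0.  -2. ] [567.7 276.8 226.9]
0.226 [-0.1 -0.1 -2.2] [567.7 276.8 225.9]
0.225 [ 0.   0.4 -2.7] [567.7 276.7 224.9]
0.224 [ 0.2 -0.   0.4] [568.  277.1 224.5]
31.5667
```

```bash
python3 - <<'E'
from feel import *
q=down(np.radians(101.2)); T=[.5677,.2768]; f0=np.load("f0.npy")
movel([*T,.2215],q,speed=.02); z=.2215
while z>.2185:
    pause(.03); f=fz(6)-f0; print(round(z,4),f.round(1),(read_eef_pos()*1e3).round(1))
    if f[2]>7.2: break
    z-=.0005; movel([*T,z],q,speed=.02)
np.save("z.npy",z); print(read_time_s())
for a in (90,-90):
  print(inverse_kinematics([*T,z],down(np.radians(101.2+a))))
E
```

```text
0.2215 [-0.8 -0.8  4.9] [568.1 277.2 222.5]
0.221 [-0.7 -0.1  6.4] [568.  277.1 221.4]
0.2205 [0.  0.3 6.7] [568.  277.1 220.8]
0.22 [-0.2  0.2  6.9] [568.  277.1 220.3]
0.2195 [-0.3  0.   7.3] [568.  277.  219.9]
33.2583
[ 0.2718871   0.63168229 -1.0951019   1.6341938   0.5874946   1.24399964
  0.82488582]
[-0.13603653  0.42236769 -0.48676531  1.65290557  0.21470059  1.11976063
 -2.05586118]
```

```bash
python3 - <<'E'
from feel import *
T=[.5677,.2768]; f0=np.load("f0.npy"); z=float(np.load("z.npy"))
for a in (72,54,36,18,0):
    move_ptp([*T,z],down(np.radians(11.2+a))); f=fz(3)-f0
    print(a,f.round(2),read_ft_torque().round(3),(read_eef_pos()*1e3).round(2),read_time_s())
    if abs(read_ft_torque()[2])>.5 or f[2]>13: break
print(np.degrees(R.from_quat(read_tcp_rot()).as_euler('zyx')))
E
```

```text
72 [-0.38 -0.12  7.2 ] [-0.04   0.122  0.003] [568.2  277.1  220.05] 33.6667
54 [-0.41 -0.27  8.03] [-0.06   0.092 -0.023] [568.31 276.98 220.09] 34.075
36 [-0.22  0.58  7.25] [-0.036  0.049 -0.034] [568.34 276.95 220.07] 34.4833
18 [ 0.06 -0.18  7.11] [-0.095  0.052 -0.006] [568.37 276.88 220.1 ] 34.8917
0 [ 0.55 -0.4   7.43] [-0.105  0.071  0.016] [568.38 276.76 220.05] 35.3
[-1.11801790e+01  9.94642285e-02 -1.79991971e+02]
```

```bash
python3 - <<'E'
from feel import *
q=down(np.radians(11.2)); T=[.568,.2768]; f0=np.load("f0.npy")
for z in (.223,.226,.229,.232,.235,.238,.242):
    movel([*T,z],q,speed=.03); f=fz(3)-f0; print(z,f.round(1),(read_eef_pos()*1e3).round(1))
    if f[2]<-1.8 and z>.223: print("STOP"); break
print(read_time_s())
cv2.imwrite("pics/s6.png",cv2.resize(read_camera("side")[150:260,220:340,::-1],None,fx=4,fy=4,interpolation=2))
E
```

```text
0.223 [ 0.9 -0.   5.2] [568.3 276.7 222.9]
0.226 [0.7 0.7 2.5] [567.9 276.6 225.5]
0.229 [-0.2  0.1 -0.5] [567.  276.3 227.9]
0.232 [ 0.2  0.3 -0.3] [567.9 276.8 232. ]
0.235 [ 0.3  0.4 -0.1] [568.1 276.9 235.3]
0.238 [ 0.3  0.4 -0.1] [568.1 276.9 238.3]
0.242 [-0.3  0.2 -0.7] [568.2 276.9 242.3]
37.275
```

View pics/s6.png

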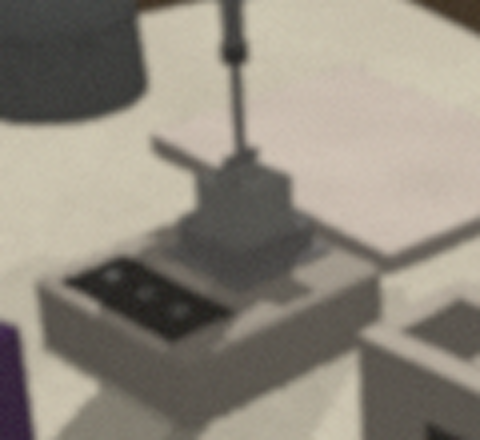

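```bash
python3 - <<'E'
from ov import *
movel([.568,.2768,.30],speed=.15)
pause(.1)
d=.085; q=down(np.radians(-0.8)); f=np.array([.5177,-.3135]); u=np.array([np.cos(.021),np.sin(.021)])
s=f-d*u
move_ptp([*s,.28],q); print(read_time_s(),read_eef_pos())
movel([*s,.206],q,speed=.12); pause(.2)
print(read_time_s(),read_eef_pos(),read_finger_gap())
e=read_eef_pos()
p=camera_params("wrist"); im=read_camera("wrist"); cv2.imwrite("pics/w6.png",im[:,:,::-1]); np.save("w6.npy",p["camera_from_world"])
cv2.imwrite("pics/t6.png",read_camera("top")[:,:,::-1])
cv2.imwrite("pics/s7.png",read_camera("side")[:,:,::-1])
b=np.array([.001,.00085])
F=np.array([.5175,-.3127])-b
ov("pics/w6.png","w6.npy",(230,0,410,250),3,[(F,.021,[(-30,-26),(-30,-10),(-30,10),(-30,26),(0,-26),(0,26),(30,-26),(30,26)],.16,(0,0,255)),(e[:2]-b,-.014,[(12.5,-3.5),(12.5,3.5)],.206-.132,(0,255,0))],"pics/z13.png")
E
```

```text
40.1333 [ 0.43396177 -0.31382709  0.28008322]
41.1 [ 0.43345279 -0.31575057  0.20718064] 0.0144684725600482
```

View pics/z13.png

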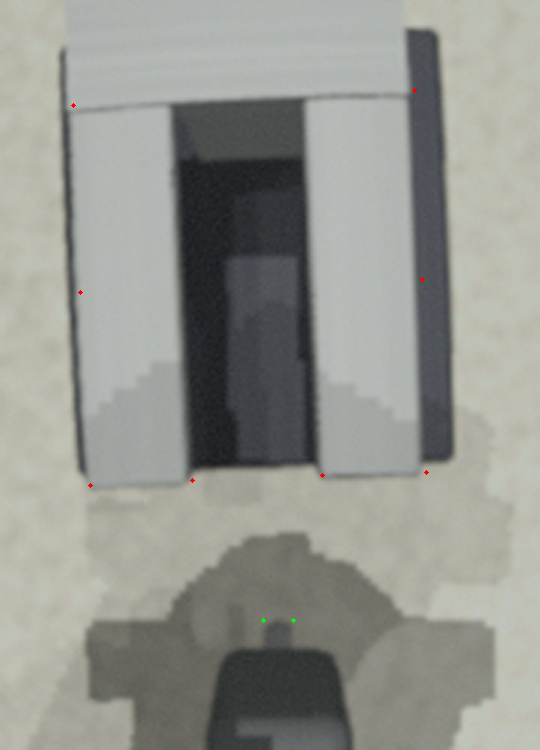

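View pics/s7.png

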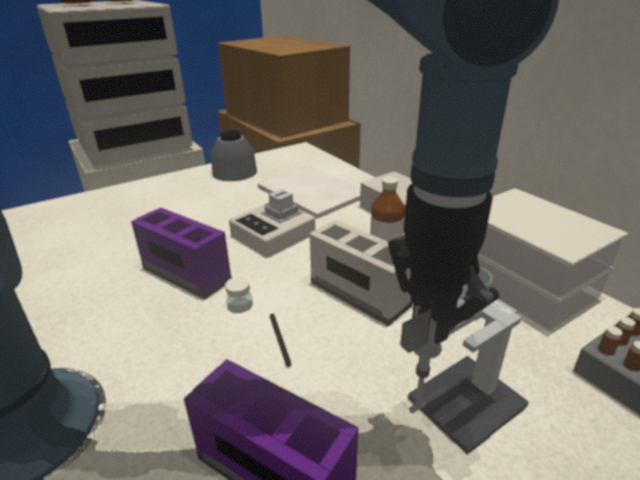

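View pics/t6.png

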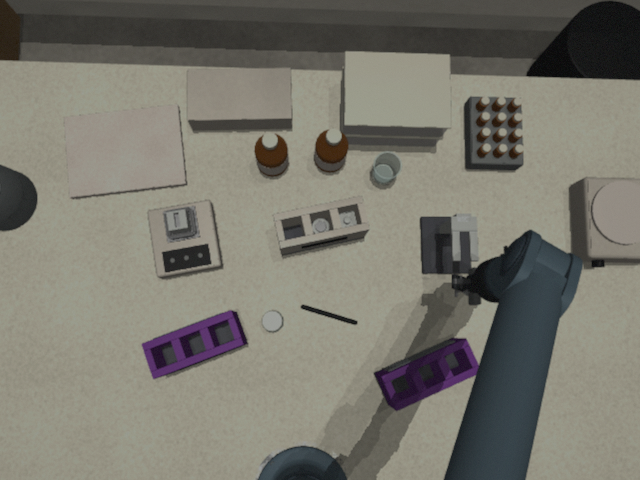

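```bash
python3 - <<'E'
from feel import *
q=down(np.radians(-0.8)); f=np.array([.5185,-.3125]); u=np.array([np.cos(.021),np.sin(.021)]); f0=np.load("f0.npy")
movel([*(f-.080*u),.206],q,speed=.1)
movel([*(f-.03*u),.206],q,speed=.1); print((fz(3)-f0).round(1))
movel([*f,.206],q,speed=.08); print((fz(3)-f0).round(1),read_eef_pos())
movel([*f,.1985],q,speed=.04); z=.1985
while z>.192:
    g=fz(3)-f0; print(round(z,4),g.round(1),(read_eef_pos()*1e3).round(1))
    if g[2]>1.5: break
    z-=.0007; movel([*f,z],q,speed=.02)
print(read_time_s())
E
```

```text
[-0.   0.1 -0.6]
[ 0.1 -0.2 -0.5] [ 0.5183637  -0.31242403  0.20581424]
0.1985 [-0.4  0.4 -0.4] [ 517.9 -312.5  198. ]
0.1978 [-0.3  0.   0.4] [ 518.6 -312.5  197.9]
0.1971 [ 0.2  0.  -0.1] [ 518.5 -312.5  197.1]
0.1964 [-0.6  0.2 -0.2] [ 518.5 -312.5  196.3]
0.1957 [-1.2  0.4  2.4] [ 518.6 -312.5  196.2]
44.1917
```

```bash
python3 - <<'E'
from ov import *
move_gripper(.085); pause(.2)
print(read_finger_gap())
e=read_eef_pos(); movel([e[0],e[1],.25],speed=.08); movel([.50,-.3125,.33],speed=.15); pause(.3)
print(read_time_s(),read_eef_pos())
p=camera_params("wrist"); im=read_camera("wrist"); cv2.imwrite("pics/w7.png",im[:,:,::-1]); np.save("w7.npy",p["camera_from_world"])
cv2.imwrite("pics/s8.png",cv2.resize(read_camera("side")[160:460,200:560,::-1],None,fx=2,fy=2,interpolation=2))
b=np.array([.001,.00085]);F=np.array([.5175,-.3119])
sq=lambda a,b,c=0:[(-a,c-b),(-a,c+b),(a,c-b),(a,c+b)]
ov("pics/w7.png","w7.npy",(250,90,390,270),4,[(F-b,.021,[(-30,-26),(-30,-10),(-30,10),(-30,26)],.16,(0,0,255)),(F-b,0,sq(35,8),.209,(0,255,0))],"pics/z14.png")
E
```

```text
0.08512198751787092
46.9 [ 0.49969488 -0.31219871  0.32879381]
```

View pics/z14.png

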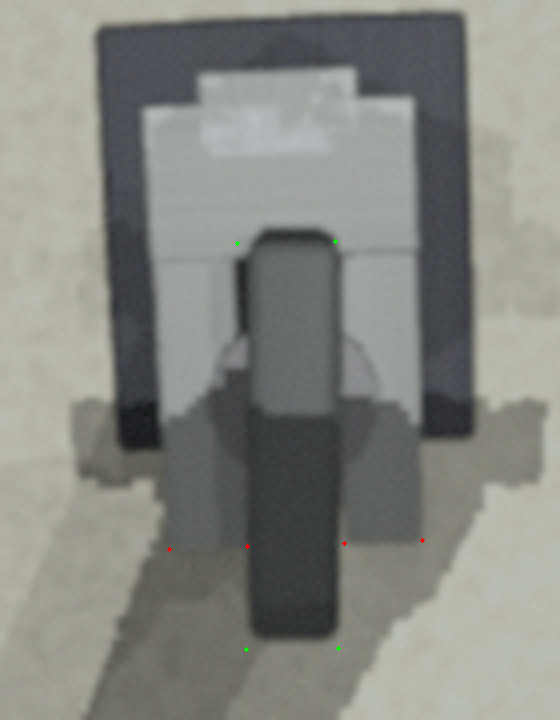

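View pics/s8.png

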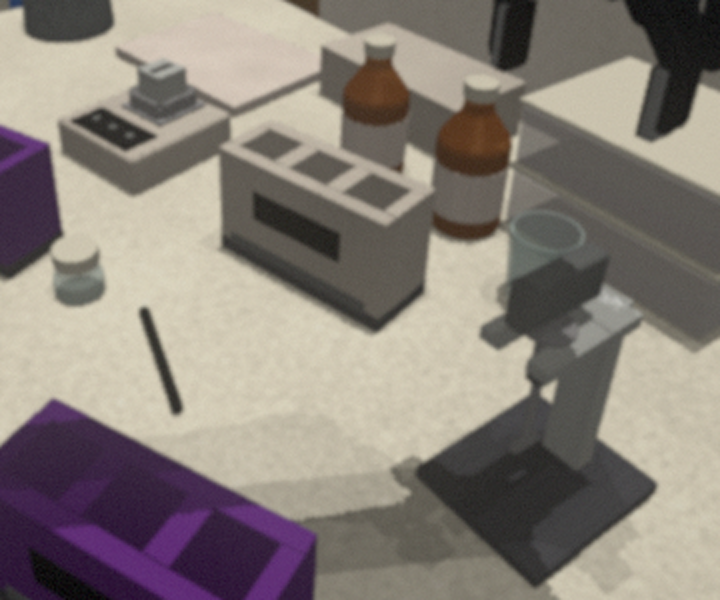

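```bash
python3 - <<'E'
from h import *
s=read_camera("side")[:,:,::-1].copy(); t=read_camera("top")[:,:,::-1].copy()
H=[.5667,.2758]; sq=np.array([(-20,-20),(-20,20),(20,-20),(20,20)])/1e3
o=[]
for c,im,(u,v) in (("side",s,(240,170)),("top",t,(140,185))):
    k=cv2.resize(im[v:v+85,u:u+85],None,fx=4.6,fy=4.6,interpolation=2)
    P=R.from_euler('z',.195).apply(np.c_[sq,np.zeros(4)])+[*H,.096]
    for w in world2pix(c,P): cv2.circle(k,tuple(((w-[u,v]+.5)*4.6).astype(int)),2,(0,0,255),-1)
    o.append(k)
cv2.imwrite("pics/z15.png",np.hstack(o))
E
```

```text
(no output)
```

View pics/z15.png

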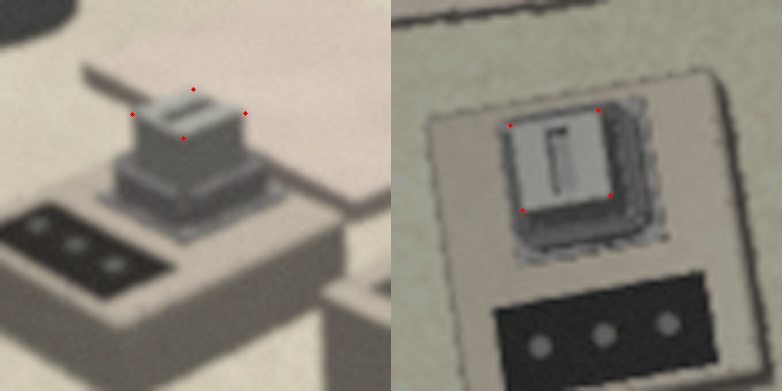

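The lid corners match the prediction for a canister fully down in the holder, in both views: the side view around (183–245, 90–138) of its crop, and the top view.

```bash
python3 - <<'E'
from bench import *
print(read_time_s()); sign_off()
E
```

```text
47.1
the job is handed in; nothing more can be done
```

The job is done and handed in at 47.1 s of the 72 s allowed; no verdict was reported.

- **Fetching:** I took the picker off its fork and put the cross-pin through the slot in the lid. I pressed to about 7.5 N against the spring, turned a quarter turn and drew the canister out. The wrist force showed about 2.3 N of extra weight hanging on the picker.
- **Placing:** I lowered it into the balance's holder with a soft touch. It touched down at a tool height of 224.5 mm, against 224.1 mm expected for fully down. I pressed to 7–8 N, turned back and lifted the picker off free.
- **Hanging up:** I slid the picker back onto the fork, lowered it until it rested, opened the gripper and backed away.

**Last checks:**
- In the side and top pictures the lid corners match a canister standing fully down and upright in the holder, to about 1–2 mm.
- The wrist and side pictures show the picker upright on the fork, within about 2 mm of centre.
- The other things in view stand where they were.

**Disagreements:**
- The wrist camera's calibration was off by about 1 mm in x and 0.85 mm in y, which I corrected for.
- The holder's outer edge appeared smaller than the stated 35 mm, so I used its floor square for placing instead.

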